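# Lever up the vacuum pump and chock it

## Task

Tilt the vacuum pump so that its oil can run to the drain at the back: slowly, over several seconds, press down the raised free end of the flat steel bar to lever up the front edge of the pump's base plate over the fulcrum block, then let go and, before the slowly sinking pump has come back down, push the loose wooden support block well under the raised front edge, so that the pump is left resting on it. Lift the pump only with the bar, never touch the pump with the robot, and leave the jar, flask and beaker where they stand.

Things in the scene. Friction and masses are not known exactly. Their poses are not given: they have to be found in the camera images.
- mount: Hinge strip screwed to the bench behind the pump. Its origin lies on the bench under the centre of the pump's base plate (when down); x points horizontally from the pump's front edge to its back, y along the front edge, z up. The front edge of the plate is the line x = -100 mm, from y = -145 to +145 mm; the hinge is at x = +100 mm, 16 mm above the bench
- pump (a joint): Tilt of the 4 kg pump about its rear hinge, rad: 0 = down, plate level; grows as the front edge rises (200 mm from the hinge: 0.1 rad = 20 mm). Oil-damped: about 20 N on the bar's free end lifts 0.15 rad in 5 s, faster takes far more; let go, it sinks by itself at about 0.006 to 0.013 rad/s. The block fits in 50 mm deep above 0.07 rad; the bar can raise it to about 0.24 rad
- pump_lip (a point): Middle of the lower front edge of the pump's dark steel base plate (200 x 290 x 8 mm, carrying a black ribbed pump 165 mm tall that stands 80 mm back from this edge); 16 mm above the bench when down; rises with the pump
- fulcrum_top (a point): Top of the round rod of the fulcrum block, 30 mm above the bench, where the bar rests. The block (34 x 60 x 50 mm, dark steel, fixed to the bench in front of the pump) has a cheek on each side of the bar. Its x points along the bar towards the pump
- bar_press (a point): Where to press: on the top face of the loose flat steel bar (270 mm long, 28 x 6 mm), 20 mm from its free end, 170 mm from the fulcrum. At the start about 104 mm above the bench; the bar slopes down at 0.42 rad over the fulcrum to a level bent toe that reaches 22 mm in under the plate's front edge, 77 mm from the fulcrum. Moves with the bar: about 45 mm high at a tilt of 0.15 rad
- bar_end (a point): Middle of the upper edge of the bar's free end face, 20 mm beyond bar_press
- block_center (a point): Centre of the loose hardwood support block, 110 (its x) x 50 (y) x 26 mm (z), 0.14 kg, lying flat on the bench in front of the pump to one side of the bar, its x pointing at the pump within 0.1 rad
- jar_center (a point): Centre of a brown screw-top jar, 52 mm across, 75 mm tall, standing on the other side of the bar from the block; leave alone
- flask_center (a point): Centre of a conical flask, 84 mm across the foot, 122 mm tall; leave alone
- beaker_center (a point): Centre of a glass beaker, 84 mm across, 100 mm tall; leave alone
There are look-alikes about, which are no part of the job. Of the things that look like the part that bears block_center, the larger one is meant. There is more than one size of the part that bears bar_press; the job needs the larger.

How it is judged:
By the outcome, as a careful person would: the job done as asked, in the order asked, and still so for the second after the job is handed in, with the robot touching nothing.
It also fails if it takes over 72 s, if anything falls off the work surface, if the arm or the gripper's body presses on something with over 40 N, if the wrist force passes 120 N, or if a joint passes its speed limit or range.

## Robot

A 6-joint arm with a two-finger parallel gripper is mounted at the origin on the work surface. World frame = base frame: x ahead of the robot, y to its left, z up, the work surface at z = 0. Lengths are in mm, angles in degrees, forces in N, time in s.
With the tool pointing down it reaches from about 300 to 850 mm from the base axis. Payload 4.2 kg.
Tool frame: the origin (TCP) lies between the finger pads; the fingertips stand 14 mm ahead of it and the grasp point (between the pads) lies 5 mm behind it (env.finger_overhang is the distance from the TCP to the fingertips, in mm); z points along the fingers, y is the line along which they close (so a half turn about z gives the same grasp; the last joint's range is limited). The gripper opens to 91 mm and grips with 3 to 60 N. Pads are 32 mm wide; open, the fingers measure 118 mm over their backs; the gripper's body (76 mm by 178 mm) begins 60 mm behind the grasp point.
Start: joints at [-71.276, 18.312, 89.639, -0, 72.044, -1.146], TCP at [195.441, -540.785, 191.076] pointing down, gripper open.
Joint ranges: [-177.97, 177.97], [-48.28, 115.42], [12.27, 149.76], [-77.06, 257.06], [2.81, 150.46], [-146.56, 146.56]. Speed limits (degrees/s): [147.25, 147.25, 180, 180, 180, 180].

## Interface

Orientations are given as [roll, pitch, yaw] about the fixed x, y, z axes, in that order (R = Rz(yaw) Ry(pitch) Rx(roll)).
In Python, from workcell import status, cams, env, finder gives the robot as it stands.
- The arm moves only by the tool apply_moves, never from a script. Its argument "increments" is a list of rows, each a list of 7 numbers: the opening, from -1 (shut) to 1 (fully open), then the shift along the world's x, y, z in m, then the turn, a rotation vector about the world's x, y, z in degrees. In form: [[gripper, x, y, z, ax, ay, az], ...]. A call has 1 to 5 rows; each row shifts and turns the commanded pose from where the row before left it; what a row does not reach is not made up. A row lasts 1/12 s, in which the tool goes at most 41.7 mm and 7.16 degrees, less where a joint would pass 70% of its speed; a pose out of reach is approached as far as the arm can. A call with a gripper value outside its range is refused whole. The fingers move at their own pace and stop on an object; "newtons" is the grip in N (left out, the last holds). Time passes only in rows, so rows that do not move let the fingers close. It gives the time, the measured TCP pose, the force, the opening and the grip force at its end, in the units of the state.
- status.state(): the state, without advancing time (a new reading comes with each control period).
- cams.grab_frame(name): name is "scene" or "top"; returns a dict with "color" (400x640x3 uint8, red, green, blue), "intrinsics" (3x3 intrinsics, pixels), "R" (3x3) and "t" (3): a world point X has camera coordinates R X + t. Camera axes: x right, y down, z forward; pixel columns grow to the right and rows downward; lengths in mm; the calibration is good to about 2 mm. A picture is of the moment at which its call begins. There is no depth.
- env.job_done(): hands the job in; it is judged then, once.
Trained networks look in the newest picture that a camera, given by its name, has taken for a name from the list of things; names that differ only in an ending like _2 or _b are one class to them, and where a whole thing is asked for, a point or a joint stands for the part that bears it (a point fixed in the world has none). Each returns a list of dicts, best first, with "score" (0 to 1); they miss things now and then, are a little off and sometimes report something else, mostly with a low value. They report only what shows in the picture. A call takes as long as a camera call. They do not tell look-alikes from the thing itself.
- finder.boxes_of(query, camera): "rect" ([left, top, width, height] in pixels, round what is visible of it).
- finder.trace(query, camera): "pixels" (400x640 bool, what is visible of it) and "rect" ([left, top, width, height] in pixels, round what is visible of it).
The state is a dict: "time_s": time; "qpos": joint angles; "qvel": joint speeds; "effort": joint torques, N m; "ee_pos": TCP position; "ee_rot": TCP orientation; "force": force on the tool from outside, world axes, zero at the start; "torque": the same for the moment, N m; "gripper_width": finger opening in mm; "gripper_force": force on a finger pad.
Only numpy, scipy, OpenCV 4.12 (cv2) and the standard library are available. Lean on these libraries where they do the work, as an engineer would, in place of code of your own. Each camera call takes 0.05 s, during which the arm holds its last target. There are 200 camera calls.

## Working session

There is one attempt and no reset: what is moved stays moved. The work goes in short steps, Python scripts to look and compute and a tool call to move; the robot and the scene stay as the last step left them, time stands still between calls to the robot, and variables do not carry over. Pictures are saved under pics/ and viewed, at most 10 in all, crops included, and the job is handed in when it is done.

Besides the shell and the picture viewer there is one more tool, called after "Emit:" as name(argument=value, ...), one argument or row to a line, values as JSON. apply_moves: Moves the arm, as the interface text tells. Its arguments: {"type":"object","properties":{"increments":{"type":"array","items":{"type":"array","items":{"type":"number"}}},"newtons":{"type":"number"}},"required":["increments"]}

```bash
mkdir -p pics; ls; python3 - <<'E'
from workcell import status,cams,env,finder
import cv2
for c in("scene","top"):
    f=cams.grab_frame(c); cv2.imwrite(f"pics/{c}0.png",f["color"][:,:,::-1]); print(c,f["intrinsics"].tolist(),f["R"].round(3).tolist(),f["t"].round(1).tolist())
    for q in("mount","pump","pump_lip","fulcrum_top","bar_press","block_center","jar_center","flask_center","beaker_center"):
        print(q,[(round(d["score"],2),[int(v) for v in d["rect"]]) for d in finder.boxes_of(q,c)])
print(status.state())
E
```

```text
pics
scene [[448.5381311426719, 0.0, 325.2655368626397], [0.0, 448.5381311426719, 200.6851590764011], [0.0, 0.0, 1.0]] [[0.334, 0.943, -0.008], [0.63, -0.229, -0.742], [-0.701, 0.243, -0.67]] [-174.0, -265.9, 1559.5]
mount [(0.6, [333, 145, 129, 120])]
pump [(0.35, [205, 265, 34, 58])]
pump_lip [(0.89, [330, 146, 118, 121])]
fulcrum_top [(0.56, [326, 215, 21, 32]), (0.25, [271, 219, 88, 15])]
bar_press [(0.77, [269, 224, 90, 12]), (0.65, [226, 190, 55, 18])]
block_center [(0.94, [333, 282, 33, 28]), (0.69, [313, 242, 48, 34])]
jar_center [(0.96, [297, 192, 23, 30])]
flask_center [(0.7, [207, 265, 35, 60])]
beaker_center [(0.78, [164, 212, 37, 45])]
top [[464.4681087653136, 0.0, 321.22308466289275], [0.0, 464.4681087653136, 203.34126583653568], [0.0, 0.0, 1.0]] [[0.007, -1.0, 0.004], [-0.999, -0.007, -0.043], [0.043, -0.003, -0.999]] [23.6, 532.3, 1059.9]
mount [(0.83, [203, 127, 106, 129])]
pump [(0.73, [210, 125, 100, 130])]
pump_lip [(0.64, [210, 125, 98, 133])]
fulcrum_top [(0.74, [321, 169, 16, 30])]
bar_press [(0.82, [304, 167, 108, 24]), (0.56, [372, 248, 60, 49])]
block_center
[... 189 characters left out ...]
[305, 169, 106, 18])]
{'time_s': 1.0, 'qpos': array([-7.12744235e+01,  1.83116846e+01,  8.96385306e+01,  4.39964407e-04,
        7.20432923e+01, -1.14565617e+00]), 'qvel': array([ 0.03198629, -0.01254226,  0.01767082,  0.03816902, -0.02696746,
        0.07940005]), 'effort': array([ 1.43079120e-03, -4.12353230e+01, -2.32231522e+01,  7.29222572e-02,
        3.76230455e-02, -2.34750979e-05]), 'ee_pos': array([ 195.4610565 , -540.78740314,  191.08127416]), 'ee_rot': array([ 1.79993500e+02, -2.88653267e-04,  1.98710970e+01]), 'force': array([ 0.5035956 ,  0.48363895, -0.35562467]), 'torque': array([-0.03881405,  0.05743548, -0.01765442]), 'gripper_force': 0.0, 'gripper_width': 91.05436361173197}
```

View pictures.

```bash
python3 - <<'E'
import cv2
a=cv2.imread("pics/top0.png")[70:310,190:530]; cv2.imwrite("pics/topc.png",cv2.resize(a,None,fx=2.3,fy=2.3,interpolation=2))
a=cv2.imread("pics/scene0.png")[130:340,150:480]; cv2.imwrite("pics/scenec.png",cv2.resize(a,None,fx=2.4,fy=2.4,interpolation=2))
E
```

```text
(no output)
```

View pics/topc.png

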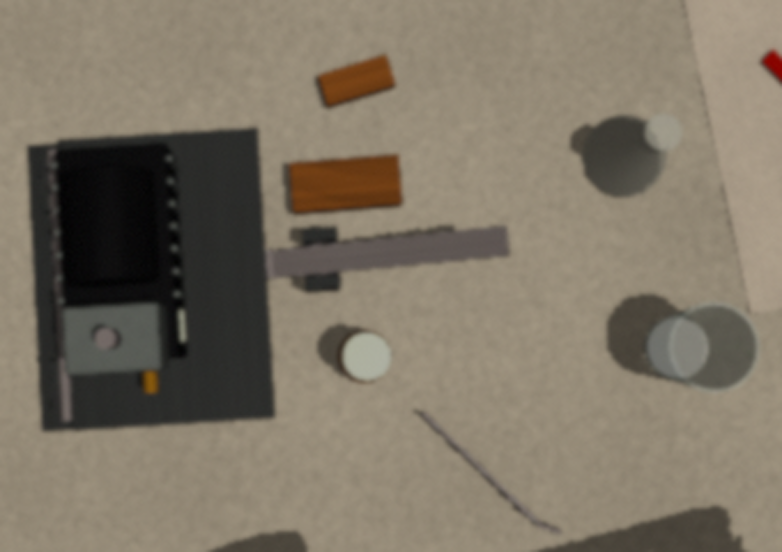

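View pics/scenec.png

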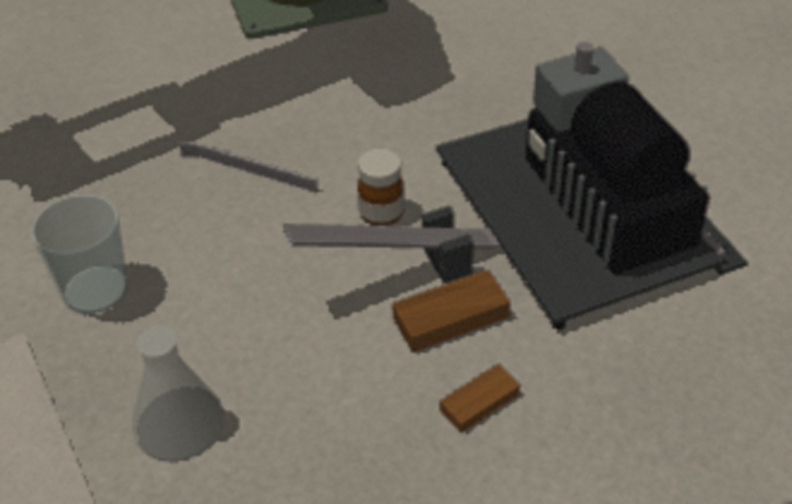

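The top view shows the bar's free end at about px (411,175), the large block at u 316–365, v 137–162, and the pump plate on the left. The scene view agrees. The thin dark stick at lower right and the small wooden block are the look-alikes. Next I'll convert these to positions.

```bash
cat > h.py <<'E'
import numpy as np,cv2
from workcell import status,cams,env,finder
def ray(f,uv,z):
    uv=np.atleast_2d(np.float64(uv)); d=np.linalg.solve(f["intrinsics"],np.c_[uv,np.ones(len(uv))].T)
    R,t=np.array(f["R"]),np.array(f["t"]); C=-R.T@t; D=R.T@d
    return (C[:,None]+D*(z-C[2])/D[2]).T
def rect(m):
    return cv2.minAreaRect(cv2.findNonZero(m.astype(np.uint8)))
E
python3 - <<'E'
from h import *
np.set_printoptions(precision=1,suppress=True)
f=cams.grab_frame("top")
for q,z in(("pump_lip",24),("block_center",26),("bar_press",60),("fulcrum_top",45),("jar_center",75),("flask_center",0),("beaker_center",0)):
    for d in finder.trace(q,"top"):
        r=rect(d["pixels"]); print(q,round(d["score"],2),z,"px",np.array(cv2.boxPoints(r)).round().tolist()); print(ray(f,np.vstack([cv2.boxPoints(r),r[0]]),z)[:,:2].tolist() if 0 else ray(f,np.vstack([cv2.boxPoints(r),r[0]]),z)[:,:2])
# hand-picked: bar end (top edge z~112), plate front corners z=24
print("barend",ray(f,[[411,169],[411.3,181]],112),"lip corners",ray(f,[[190+257/2.3,70+129/2.3],[190+273/2.3,70+416/2.3]],24))
print("cheeks",ray(f,[[190+303/2.3,70+228/2.3],[190+338/2.3,70+228/2.3],[190+305/2.3,70+291/2.3],[190+340/2.3,70+290/2.3]],50))
s=cams.grab_frame("scene")
print("scene barend",ray(s,[150+284/2.4,130+225/2.4],112),"lipc",ray(s,[[150+436/2.4,130+148/2.4],[150+560/2.4,130+322/2.4]],24))
for d in finder.trace("block_center","scene"): print("blk scene z13",d["score"],ray(s,rect(d["pixels"])[0],13))
E
```

```text
pump_lip 0.57 24 px [[211.0, 131.0], [302.0, 125.0], [310.0, 251.0], [219.0, 257.0]]
[[696.5 281.1]
 [711.3  72.5]
 [422.   51.9]
 [407.7 258.1]
 [558.5 165.9]]
block_center 0.82 26 px [[327.0, 102.0], [358.0, 93.0], [362.0, 108.0], [332.0, 117.0]]
[[765.2  14.9]
 [786.1 -55.1]
 [750.3 -65.4]
 [729.5   4.5]
 [757.8 -25.3]]
block_center 0.74 26 px [[315.0, 140.0], [363.0, 137.0], [365.0, 160.0], [317.0, 164.0]]
[[675.8  42.3]
 [685.2 -67.6]
 [630.7 -72. ]
 [621.3  37.7]
 [653.2 -14.9]]
bar_press 0.66 60 px [[304.0, 177.0], [409.0, 168.0], [411.0, 181.0], [305.0, 191.0]]
[[ 586.9   66.1]
 [ 610.6 -166.9]
 [ 580.6 -169.7]
 [ 557.    63.1]
 [ 583.7  -51.7]]
bar_press 0.43 60 px [[374.0, 254.0], [378.0, 250.0], [432.0, 300.0], [428.0, 304.0]]
[[ 420.3  -89.7]
 [ 428.1  -97. ]
 [ 319.5 -214.8]
 [ 311.7 -207.5]
 [ 369.8 -152.4]]
bar_press 0.34 60 px [[315.0, 140.0], [363.0, 137.0], [365.0, 160.0], [317.0, 163.0]]
[[670.1  41.5]
 [678.1 -64.7]
 [627.4 -68.2]
 [619.5  37.7]
 [648.7 -13.4]]
fulcrum_top 0.7 45 px [[322.0, 169.0], [336.0, 168.0], [337.0, 196.0], [323.0, 197.0]]
[[607.5  27.1]
 [
[... 412 characters left out ...]
0 px [[437.0, 144.0], [458.0, 106.0], [489.0, 123.0], [468.0, 161.0]]
[[ 673.4 -243.3]
 [ 763.9 -293.5]
 [ 723.7 -366. ]
 [ 633.4 -315.7]
 [ 698.5 -304.6]]
beaker_center 0.58 0 px [[470.0, 201.0], [520.0, 201.0], [520.0, 240.0], [470.0, 240.0]]
[[ 540.6 -319.8]
 [ 541.5 -436.7]
 [ 450.6 -435.7]
 [ 449.8 -319.2]
 [ 495.6 -377.8]]
barend [[ 601.2 -160.   112. ]
 [ 576.  -160.6  112. ]] lip corners [[708.7  73.6  24. ]
 [423.4  55.2  24. ]]
cheeks [[606.8  27.1  50. ]
 [607.1  -6.9  50. ]
 [545.6  24.7  50. ]
 [546.8  -9.2  50. ]]
scene barend [[ 580.6 -160.   112. ]] lipc [[429.2  51.7  24. ]
 [716.4  76.5  24. ]]
blk scene z13 0.76 [[764.2 -28.1  13. ]]
blk scene z13 0.7 [[654.5 -15.8  13. ]]
```

Emit:
apply_moves(
  increments=[
    [-1,0.026,0.0273,0,0,0,-1.07],
    [-1,0.026,0.0273,0,0,0,-1.07],
    [-1,0.026,0.0273,0,0,0,-1.07],
    [-1,0.026,0.0273,0,0,0,-1.07],
    [-1,0.026,0.0273,0,0,0,-1.07],
  ],
  newtons=20,
)

```text
time_s: 1.92
ee_pos: [326.3, -403.0, 191.2]
ee_rot: [180.0, -0.0, 14.4]
force: [0.7, 0.4, -1.3]
gripper_width: 61.1
gripper_force: 0.0
```

Emit:
apply_moves(
  increments=[
    [-1,0.026,0.0273,0,0,0,-1.07],
    [-1,0.026,0.0273,0,0,0,-1.07],
    [-1,0.026,0.0273,0,0,0,-1.07],
    [-1,0.026,0.0273,0,0,0,-1.07],
    [-1,0.026,0.0273,0,0,0,-1.07],
  ],
)

```text
time_s: 2.33
ee_pos: [456.5, -266.3, 191.3]
ee_rot: [180.0, -0.0, 9.1]
force: [-0.3, -1.4, -1.2]
gripper_width: 27.2
gripper_force: 0.0
```

Emit:
apply_moves(
  increments=[
    [-1,0.026,0.0273,0,0,0,-1.07],
    [-1,0.026,0.0273,0,0,0,-1.07],
    [-1,0.026,0.0273,0,0,0,-1.07],
    [-1,0.026,0.0273,0,0,0,-1.07],
    [-1,0.026,0.0273,0,0,0,-1.07],
  ],
)

```text
time_s: 2.75
ee_pos: [586.5, -129.7, 191.2]
ee_rot: [180.0, -0.0, 3.8]
force: [0.7, -0.5, -0.1]
gripper_width: 0.3
gripper_force: 0.0
```

Emit:
apply_moves(
  increments=[
    [-1,0,0,-0.025,0,0,0],
    [-1,0,0,-0.025,0,0,0],
    [-1,0,0,-0.012,0,0,0],
    [-1,0,0,-0.003,0,0,0],
    [-1,0,0,-0.002,0,0,0],
  ],
)

```text
time_s: 3.17
ee_pos: [585.3, -131.1, 123.5]
ee_rot: [-180.0, 0.1, 3.8]
force: [-0.0, -0.4, 0.2]
gripper_width: 0.5
gripper_force: 0.0
```

Emit:
apply_moves(
  increments=[
    [-1,0,0,-0.001,0,0,0],
    [-1,0,0,-0.001,0,0,0],
    [-1,0,0,-0.001,0,0,0],
    [-1,0,0,-0.001,0,0,0],
    [-1,0,0,-0.001,0,0,0],
  ],
)

```text
time_s: 3.58
ee_pos: [585.7, -131.5, 119.6]
ee_rot: [180.0, -0.1, 3.8]
force: [0.2, 0.2, 0.3]
gripper_width: 0.5
gripper_force: 0.0
```

Emit:
apply_moves(
  increments=[
    [-1,0,-0.0003,-0.001,0,0,0],
    [-1,0,-0.0003,-0.001,0,0,0],
    [-1,0,-0.0003,-0.001,0,0,0],
    [-1,0,-0.0003,-0.001,0,0,0],
    [-1,0,-0.0003,-0.001,0,0,0],
  ],
)

```text
time_s: 4.0
ee_pos: [585.4, -132.8, 113.9]
ee_rot: [180.0, 0.0, 3.8]
force: [-0.2, -0.0, 0.0]
gripper_width: 0.2
gripper_force: 0.0
```

Emit:
apply_moves(
  increments=[
    [-1,0,-0.0004,-0.001,0,0,0],
    [-1,0,-0.0004,-0.001,0,0,0],
    [-1,0,-0.0004,-0.001,0,0,0],
    [-1,0,-0.0004,-0.001,0,0,0],
    [-1,0,-0.0004,-0.001,0,0,0],
  ],
)

```text
time_s: 4.42
ee_pos: [585.4, -134.9, 109.0]
ee_rot: [180.0, -0.0, 3.8]
force: [0.1, 0.2, -0.2]
gripper_width: 0.2
gripper_force: 0.0
```

```bash
python3 - <<'E'
from h import *
f=cams.grab_frame("scene");a=f["color"][150:300,230:430,::-1];cv2.imwrite("pics/p1.png",cv2.resize(a,None,fx=4,fy=4,interpolation=2))
E
```

```text
(no output)
```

View pics/p1.png

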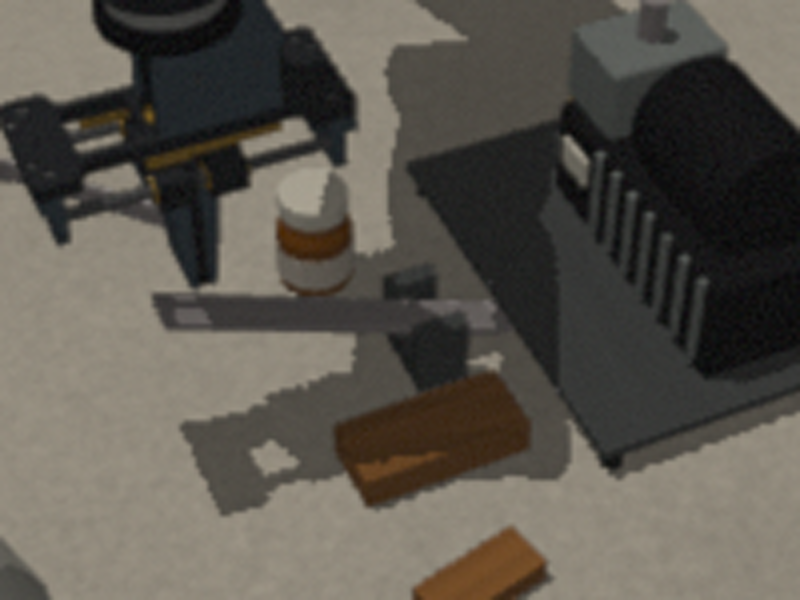

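The scene picture shows the fingertips at about px (280,221), with a small gap above the bar's upper edge (v≈224). I'll triangulate the bar end and project the tip to check.

```bash
python3 - <<'E'
from h import *
np.set_printoptions(precision=1,suppress=True)
s=cams.grab_frame("scene");f=cams.grab_frame("top")
P=lambda c:c["intrinsics"]@np.c_[c["R"],c["t"]]
def tri(a,b):
    X=cv2.triangulatePoints(P(s),P(f),np.float64(a),np.float64(b)).ravel();return X[:3]/X[3]
def pr(c,X):
    x=P(c)@np.r_[X,1];return x[:2]/x[2]
print(tri((268.75,223.25),(411,181)),tri((272.5,231),(411,169)),tri((268.75,223.25),(411,169)))
for X in([585.4,-135,95],[600,-160,112],[574,-160,112],[600,-160,80],[574,-160,80]): print(X,pr(s,np.array(X)),pr(f,np.array(X)))
for z in(60,80,100): print(z,ray(s,[[268.75,223.25],[272.5,231]],z),ray(f,[[411,169],[411,181]],z))
cv2.imwrite("pics/p2.png",cv2.resize(f["color"][130:230,280:440,::-1],None,fx=5,fy=5,interpolation=2))
E
```

```text
[ 576.5 -159.4  109.7] [ 602.3 -158.5  108.8] [ 598.4 -159.   129.6]
[585.4, -135, 95] [279.9 227.7] [397.7 177.2]
[600, -160, 112] [270.4 229.4] [411.  169.6]
[574, -160, 112] [267.6 221.8] [411.  181.9]
[600, -160, 80] [271.6 239. ] [408.1 171.3]
[574, -160, 80] [268.9 231.4] [408.1 183.3]
60 [[ 527.  -150.4   60. ]
 [ 556.1 -148.4   60. ]] [[ 607.4 -170.2   60. ]
 [ 580.8 -170.2   60. ]]
80 [[ 547.1 -153.6   80. ]
 [ 575.5 -151.6   80. ]] [[ 605.1 -166.3   80. ]
 [ 579.  -166.3   80. ]]
100 [[ 567.3 -156.8  100. ]
 [ 594.9 -154.8  100. ]] [[ 602.7 -162.3  100. ]
 [ 577.1 -162.3  100. ]]
```

View pics/p2.png

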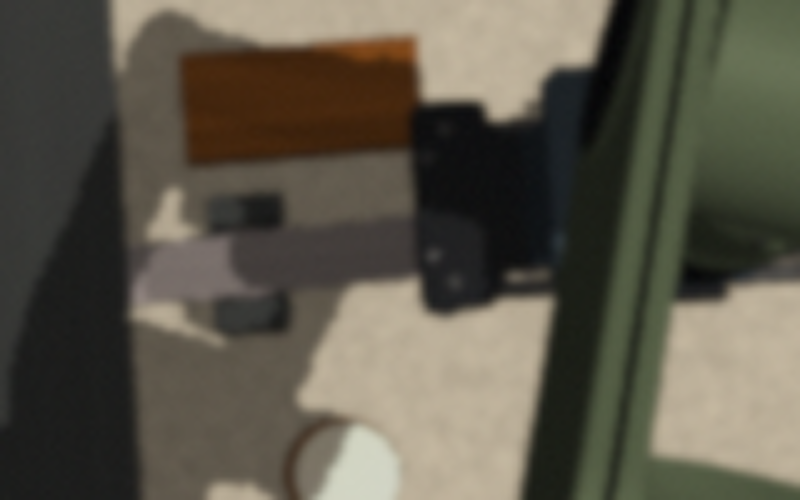

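```bash
python3 - <<'E'
from h import *
print(env.finger_overhang, status.state()["ee_pos"],status.state()["force"])
f=cams.grab_frame("scene");a=f["color"][190:245,255:320,::-1];cv2.imwrite("pics/p3.png",cv2.resize(a,None,fx=10,fy=10,interpolation=0))
E
```

```text
14.0 [ 585.39652455 -134.79979948  108.97527908] [ 0.34528158 -0.35080098 -0.14280259]
```

View pics/p3.png

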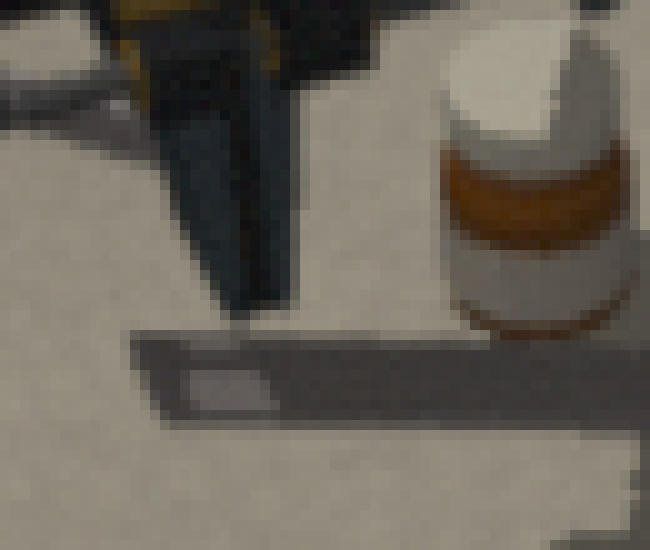

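The fingertips end at px (281,221), about 2 px above the bar. That puts the tip around 20 mm higher than the reported z, or a bit behind the bar. I'll lower slowly and watch the force.

Emit:
apply_moves(
  increments=[
    [-1,0,0,-0.002,0,0,0],
    [-1,0,0,-0.002,0,0,0],
    [-1,0,0,-0.001,0,0,0],
    [-1,0,0,-0.001,0,0,0],
    [-1,0,0,-0.001,0,0,0],
  ],
)

```text
time_s: 5.03
ee_pos: [585.4, -134.7, 101.9]
ee_rot: [180.0, 0.0, 3.8]
force: [-0.2, -0.3, -0.9]
gripper_width: 0.1
gripper_force: 0.0
```

```bash
python3 - <<'E'
from h import *
np.set_printoptions(precision=1,suppress=True)
f=cams.grab_frame("scene")
a=f["color"][195:240,258:318].astype(int)
bl=(a[:,:,2]-a[:,:,0])  # bluish fingers
for v in range(15,36): print(v+195,' '.join('%3d'%x for x in bl[v,14:36]))
t=cams.grab_frame("top")["color"][130:230,340:440,::-1]
cv2.imwrite("pics/p4.png",np.hstack([cv2.resize(t,(400,400),interpolation=0),cv2.resize(f["color"][195:240,258:318,::-1],(400,400),interpolation=0)]))
E
```

```text
210  -1   9   7  10   6   7   8   0   1   5   8   8  -2 -14 -22 -21 -20 -22 -21 -21 -20 -22
211  -1   8   7   7  10   4   5   1  -2   4   8   6  -1 -14 -21 -20 -21 -20 -20 -22 -23 -21
212  -8   7   9   7   7  10   9  -2   0   7  11   6  -6 -16 -22 -19 -21 -22 -19 -21 -19 -21
213 -12   2   8   7   6   8   7  -1  -2   4   7   9  -4 -15 -20 -20 -19 -21 -21 -20 -21 -20
214 -17  -1   8   7   9  10   7   2  -2   1  10   7  -6 -17 -19 -21 -22 -21 -20 -19 -20 -19
215 -20  -7   6   8   8   9   7   5  -3   4   5   7  -6 -16 -22 -22 -20 -20 -19 -21 -20 -20
216 -19 -16   0   9   7  10  11   6  -1   1   7   5  -6 -18 -23 -21 -21 -21 -20 -21 -21 -20
217 -20 -19 -10   2   9   8   8   2   2   5   6   7  -5 -16 -22 -21 -22 -22 -22 -23 -20 -21
218 -21 -21 -18   0  10   8   6   4  -1   0   4   6  -6 -17 -21 -22 -22 -21 -20 -22 -20 -21
219 -20 -20 -18  -8   6  10   8   5   0   1   6   7  -6 -18 -21 -21 -21 -20 -22 -21 -21 -20
220 -21 -22 -21 -17   0  10   6   7   6   0   4   8  -4 -16 -21 -21 -22 -21 -21 -20 -20 -21
221 -20 -21 -21 -18  -8   5  12   6   1   2   6   5 -10 -21 -20 -23 -22 -22 -22 -20 -20 -22
222 -21 -21 -21 -20 -17   1   9   8   0  -3   3  -6 -15 -22 -20 -23 -22 -22 -21 -19 -19 -21
223 -11 -10 -11 -11 -11   0   8   5  -2  -2  -1  -2 -12 -15 -15 -16 -14 -14 -14 -15 -15 -16
224  -4  -6  -7  -5  -5  -2   3   4  -1  -4  -4  -3  -6  -7  -7  -7  -7  -7  -7  -6  -8  -9
225  -7  -4  -5  -5  -4  -5  -3  -2  -3  -5  -3  -5  -3  -4  -3  -4  -4  -5  -5  -4  -3  -5
226  -6  -5  -4  -4  -4  -4  -3  -4  -6  -5  -4  -4  -6  -4  -4  -4  -5  -4  -4  -4  -3  -5
227  -6  -7  -6  -7  -6  -5  -6  -6  -7  -3  -4  -4  -2  -4  -7  -5  -4  -3  -4  -4  -4  -4
228  -6  -6  -5  -6  -7  -7  -7  -7  -6  -3  -5  -3  -5  -2  -3  -4  -3  -5  -4  -6  -5  -4
229  -6  -6  -8  -7  -7  -7  -8  -7  -7  -4  -2  -4  -4  -5  -5  -4  -5  -3  -6  -4  -3  -5
230  -5  -5  -7  -6  -7  -6  -7  -7  -7  -6  -5  -3  -4  -2  -4  -4  -4  -4  -3  -4  -4  -3
```

View pics/p4.png

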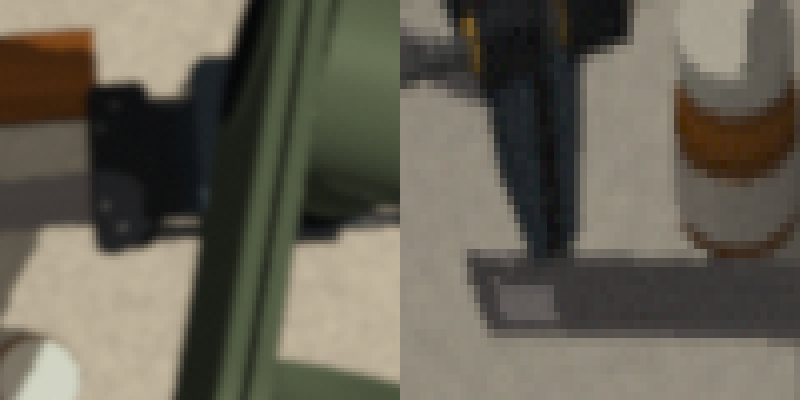

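Emit:
apply_moves(
  increments=[
    [-1,0,0,-0.001,0,0,0],
    [-1,0,0,-0.001,0,0,0],
    [-1,0,0,-0.001,0,0,0],
    [-1,0,0,-0.001,0,0,0],
    [-1,0,0,-0.001,0,0,0],
  ],
)

```text
time_s: 5.55
ee_pos: [585.4, -134.8, 97.0]
ee_rot: [180.0, -0.0, 3.8]
force: [-0.4, 0.1, -0.2]
gripper_width: 0.4
gripper_force: 0.0
```

Emit:
apply_moves(
  increments=[
    [-1,0,0,-0.001,0,0,0],
    [-1,0,0,-0.001,0,0,0],
    [-1,0,0,-0.001,0,0,0],
    [-1,0,0,-0.001,0,0,0],
    [-1,0,0,-0.001,0,0,0],
  ],
)

```text
time_s: 5.97
ee_pos: [585.5, -134.8, 92.0]
ee_rot: [180.0, -0.0, 3.8]
force: [0.6, -1.0, -0.4]
gripper_width: 0.3
gripper_force: 0.0
```

```bash
python3 - <<'E'
from h import *
f=cams.grab_frame("scene"); t=cams.grab_frame("top")
cv2.imwrite("pics/p5.png",np.hstack([cv2.resize(t["color"][100:300,200:440,::-1],(480,400),interpolation=2),cv2.resize(f["color"][195:245,258:298,::-1],(320,400),interpolation=0)]))
E
```

```text
(no output)
```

View pics/p5.png

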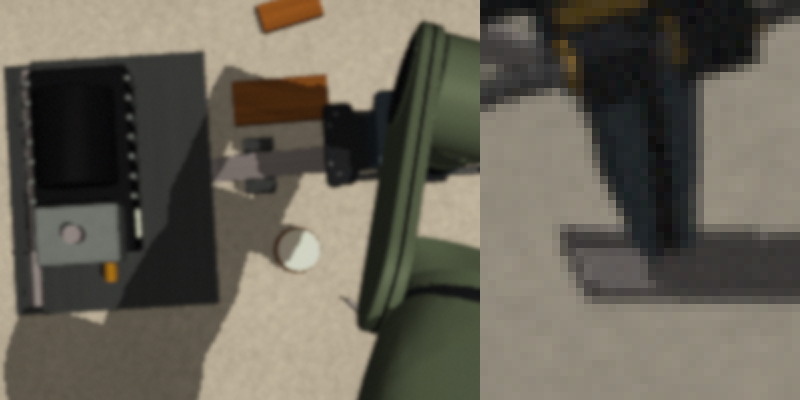

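The tip is now at px (281,226), over the bar (v 224–232), so contact should come soon.

Emit:
apply_moves(
  increments=[
    [-1,0,-0.0003,-0.001,0,0,0],
    [-1,0,-0.0003,-0.001,0,0,0],
    [-1,0,-0.0003,-0.001,0,0,0],
    [-1,0,-0.0003,-0.001,0,0,0],
    [-1,0,-0.0003,-0.001,0,0,0],
  ],
)

```text
time_s: 6.48
ee_pos: [585.4, -136.3, 87.0]
ee_rot: [180.0, 0.0, 3.8]
force: [-0.0, 0.1, -0.4]
gripper_width: 0.5
gripper_force: 0.0
```

Emit:
apply_moves(
  increments=[
    [-1,0,-0.0003,-0.001,0,0,0],
    [-1,0,-0.0003,-0.001,0,0,0],
    [-1,0,-0.0003,-0.001,0,0,0],
    [-1,0,-0.0003,-0.001,0,0,0],
    [-1,0,-0.0003,-0.001,0,0,0],
  ],
)

```text
time_s: 6.9
ee_pos: [585.5, -137.8, 82.1]
ee_rot: [180.0, -0.0, 3.8]
force: [-0.1, 1.1, 2.3]
gripper_width: 0.2
gripper_force: 1.6
```

Emit:
apply_moves(
  increments=[
    [-1,0,-0.0004,-0.001,0,0,0],
    [-1,0,-0.0004,-0.001,0,0,0],
    [-1,0,-0.0004,-0.001,0,0,0],
    [-1,0,-0.0004,-0.001,0,0,0],
    [-1,0,-0.0004,-0.001,0,0,0],
  ],
)

```text
time_s: 7.32
ee_pos: [586.1, -139.2, 79.2]
ee_rot: [-180.0, -0.1, 3.8]
force: [-2.2, 3.3, 12.4]
gripper_width: 0.7
gripper_force: 6.5
```

Emit:
apply_moves(
  increments=[
    [-1,0,-0.0004,-0.001,0,0,0],
    [-1,0,-0.0004,-0.001,0,0,0],
    [-1,0,-0.0004,-0.001,0,0,0],
    [-1,0,-0.0004,-0.001,0,0,0],
    [-1,0,-0.0004,-0.001,0,0,0],
  ],
)

```text
time_s: 7.73
ee_pos: [586.5, -141.1, 75.0]
ee_rot: [-180.0, -0.2, 3.8]
force: [-3.0, 3.6, 15.3]
gripper_width: 0.5
gripper_force: 7.7
```

Emit:
apply_moves(
  increments=[
    [-1,0,-0.0004,-0.001,0,0,0],
    [-1,0,-0.0004,-0.001,0,0,0],
    [-1,0,-0.0004,-0.001,0,0,0],
    [-1,0,-0.0004,-0.001,0,0,0],
    [-1,0,-0.0004,-0.001,0,0,0],
  ],
)

```text
time_s: 8.15
ee_pos: [586.9, -143.0, 70.3]
ee_rot: [-180.0, -0.3, 3.8]
force: [-1.3, 3.9, 15.0]
gripper_width: 0.2
gripper_force: 8.0
```

Emit:
apply_moves(
  increments=[
    [-1,0,-0.0003,-0.001,0,0,0],
    [-1,0,-0.0003,-0.001,0,0,0],
    [-1,0,-0.0003,-0.001,0,0,0],
    [-1,0,-0.0003,-0.001,0,0,0],
    [-1,0,-0.0003,-0.001,0,0,0],
  ],
)

```text
time_s: 8.57
ee_pos: [587.1, -144.8, 65.4]
ee_rot: [180.0, -0.3, 3.8]
force: [-1.9, 3.4, 15.5]
gripper_width: 0.5
gripper_force: 8.0
```

Emit:
apply_moves(
  increments=[
    [-1,0,-0.0003,-0.001,0,0,0],
    [-1,0,-0.0003,-0.001,0,0,0],
    [-1,0,-0.0003,-0.001,0,0,0],
    [-1,0,-0.0003,-0.001,0,0,0],
    [-1,0,-0.0003,-0.001,0,0,0],
  ],
)

```text
time_s: 8.98
ee_pos: [587.3, -146.5, 60.5]
ee_rot: [180.0, -0.3, 3.8]
force: [-2.4, 3.2, 15.8]
gripper_width: 0.2
gripper_force: 7.9
```

Emit:
apply_moves(
  increments=[
    [-1,0,-0.0003,-0.001,0,0,0],
    [-1,0,-0.0003,-0.001,0,0,0],
    [-1,0,-0.0003,-0.001,0,0,0],
    [-1,0,-0.0003,-0.001,0,0,0],
    [-1,0,-0.0003,-0.001,0,0,0],
  ],
)

```text
time_s: 9.4
ee_pos: [587.4, -148.1, 55.4]
ee_rot: [180.0, -0.3, 3.8]
force: [-1.5, 3.7, 15.5]
gripper_width: 0.3
gripper_force: 7.8
```

Emit:
apply_moves(
  increments=[
    [-1,0,-0.0002,-0.001,0,0,0],
    [-1,0,-0.0002,-0.001,0,0,0],
    [-1,0,-0.0002,-0.001,0,0,0],
    [-1,0,-0.0002,-0.001,0,0,0],
    [-1,0,-0.0002,-0.001,0,0,0],
  ],
)

```text
time_s: 9.82
ee_pos: [587.5, -149.5, 50.4]
ee_rot: [179.9, -0.3, 3.8]
force: [-1.2, 2.6, 15.0]
gripper_width: 0.1
gripper_force: 7.7
```

Emit:
apply_moves(
  increments=[
    [-1,0,-0.0002,-0.001,0,0,0],
    [-1,0,-0.0002,-0.001,0,0,0],
    [-1,0,-0.0002,-0.001,0,0,0],
    [-1,0,-0.0002,-0.001,0,0,0],
    [-1,0,-0.0002,-0.001,0,0,0],
  ],
)

```text
time_s: 10.23
ee_pos: [587.5, -150.6, 45.5]
ee_rot: [179.9, -0.3, 3.8]
force: [-1.6, 1.6, 15.9]
gripper_width: 0.8
gripper_force: 7.9
```

Emit:
apply_moves(
  increments=[
    [-1,0,-0.0002,-0.001,0,0,0],
    [-1,0,-0.0002,-0.001,0,0,0],
    [-1,0,-0.0002,-0.001,0,0,0],
    [-1,0,-0.0002,-0.001,0,0,0],
    [-1,0,-0.0002,-0.001,0,0,0],
  ],
)

```text
time_s: 10.65
ee_pos: [587.6, -151.6, 40.6]
ee_rot: [179.9, -0.3, 3.8]
force: [-2.2, 1.0, 16.1]
gripper_width: 0.5
gripper_force: 8.3
```

```bash
python3 - <<'E'
from h import *
f=cams.grab_frame("scene");a=f["color"][140:300,230:450,::-1];cv2.imwrite("pics/p6.png",cv2.resize(a,None,fx=3.6,fy=3.6,interpolation=2))
E
```

```text
(no output)
```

View pics/p6.png

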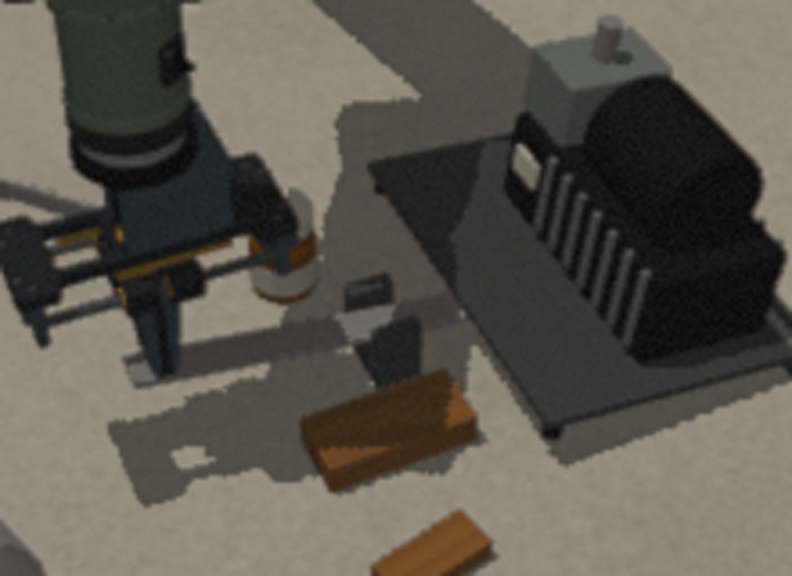

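Crop shows the plate tilting up and the bar end at about px (266,241–247), roughly 0.13 rad of tilt. I'll keep pressing.

Emit:
apply_moves(
  increments=[
    [-1,0,-0.0001,-0.001,0,0,0],
    [-1,0,-0.0001,-0.001,0,0,0],
    [-1,0,-0.0001,-0.001,0,0,0],
    [-1,0,-0.0001,-0.001,0,0,0],
    [-1,0,-0.0001,-0.001,0,0,0],
  ],
)

```text
time_s: 11.12
ee_pos: [587.9, -152.5, 35.7]
ee_rot: [179.9, -0.4, 3.8]
force: [-1.3, 0.6, 16.7]
gripper_width: 0.8
gripper_force: 8.4
```

Emit:
apply_moves(
  increments=[
    [-1,0,0,-0.001,0,0,0],
    [-1,0,0,-0.001,0,0,0],
    [-1,0,0,-0.001,0,0,0],
    [-1,0,0,-0.001,0,0,0],
    [-1,0,0,-0.001,0,0,0],
  ],
)

```text
time_s: 11.53
ee_pos: [588.3, -153.2, 31.0]
ee_rot: [179.8, -0.4, 3.9]
force: [-1.4, -1.0, 16.9]
gripper_width: 0.5
gripper_force: 8.6
```

Emit:
apply_moves(
  increments=[
    [-1,0,0,-0.001,0,0,0],
    [-1,0,0,-0.001,0,0,0],
    [-1,0,0,-0.001,0,0,0],
    [-1,0,0,-0.001,0,0,0],
    [-1,0,0,-0.001,0,0,0],
  ],
)

```text
time_s: 11.95
ee_pos: [588.6, -153.8, 26.1]
ee_rot: [179.7, -0.4, 3.9]
force: [-1.5, -2.6, 18.2]
gripper_width: 0.5
gripper_force: 8.7
```

Emit:
apply_moves(
  increments=[
    [-1,0,0,-0.001,0,0,0],
    [-1,0,0,-0.001,0,0,0],
    [-1,0,0,-0.001,0,0,0],
    [-1,0,0,-0.001,0,0,0],
    [-1,0,0,-0.001,0,0,0],
  ],
)

```text
time_s: 12.37
ee_pos: [588.8, -154.3, 21.2]
ee_rot: [179.7, -0.5, 3.9]
force: [-1.9, -3.8, 17.5]
gripper_width: 0.5
gripper_force: 8.8
```

Emit:
apply_moves(
  increments=[
    [-1,0,0,-0.001,0,0,0],
    [-1,0,0,-0.001,0,0,0],
    [-1,0,0,-0.001,0,0,0],
    [-1,0,0,-0.001,0,0,0],
    [-1,0,0,-0.001,0,0,0],
  ],
)

```text
time_s: 12.78
ee_pos: [589.0, -154.6, 16.4]
ee_rot: [179.6, -0.5, 3.9]
force: [-1.3, -5.4, 18.1]
gripper_width: 0.7
gripper_force: 8.9
```

```bash
cat >> h.py <<'E'
def pr(c,X):
    x=c["intrinsics"]@(np.array(c["R"])@np.array(X,float)+np.array(c["t"]));return x[:2]/x[2]
n=np.array([-.068,.9977,0]);e=np.array([.9977,.068,0]);L=np.array([566,64.5,0])
def corner(s,th,z0=8): # lower/upper front corners at tilt th: hinge 200 back at z=16
    return L+145*s*e+n*(200-200*np.cos(th)-z0*np.sin(th))+np.array([0,0,16+200*np.sin(th)+z0*np.cos(th)])
E
python3 - <<'E'
from h import *
np.set_printoptions(precision=1,suppress=True)
f=cams.grab_frame("scene")
for th in(0,.1,.15,.2,.25): print(th,pr(f,corner(1,th)),pr(f,corner(-1,th)))
print("p6 meas [382.2 259.4] [332.8 185.3]")
a=f["color"][140:300,230:450,::-1];cv2.imwrite("pics/p7.png",cv2.resize(a,None,fx=3.6,fy=3.6,interpolation=2))
g=cv2.cvtColor(f["color"],cv2.COLOR_RGB2GRAY)
print(g[250:270,376:390]); print(g[172:195,326:340])
E
```

```text
0 [381.5 262.6] [331.7 189.7]
0.1 [382.2 257.1] [331.8 184.3]
0.15 [382.8 254.2] [332.  181.4]
0.2 [383.7 251.2] [332.5 178.6]
0.25 [384.7 248.2] [333.1 175.7]
p6 meas [382.2 259.4] [332.8 185.3]
[[ 78  76  71  54  42  52  57  54  55  56  56  57  56  54]
 [ 82  74  76  71  50  47  55  54  55  56  54  54  54  56]
 [111  78  75  75  61  44  45  56  57  56  53  56  56  50]
 [121  82  75  77  72  53  45  52  57  46  41  40  42  41]
 [132 114  78  75  72  55  41  42  41  36  34  33  43  56]
 [133 121  83  75  70  38  30  39  32  29  35  48  72  73]
 [135 134 118  86  72  36  23  27  20  25  34  66  78  77]
 [137 139 139 121  78  43  16  20  17  21  49  78  78  77]
 [138 139 136 128  85  70  47  28  26  35  58  78  76  77]
 [139 136 135 133 129 118  78  70  62  72  76  80  80  79]
 [139 136 136 136 139 129  88  77  76  80  79  78  78  80]
 [135 134 135 138 140 137 121  82  78  78  78  79  79  77]
 [135 137 139 140 140 140 130  88  75  78  79  79  77  77]
 [136 139 139 139 142 139 136 118  84  78  78  78  75  77]
 [138 139 139 138 139 139 139 134 116  82  77  78  75  76]
 [138 138 138 137 1
[... 612 characters left out ...]
79 79 77 76 77 76 76 77]
 [79 77 77 79 77 78 78 77 75 76 73 64 59 62]
 [77 79 77 78 77 80 76 58 54 48 47 43 40 39]
 [78 78 77 78 78 78 61 41 33 33 35 34 34 32]
 [76 78 79 78 78 77 62 36 33 34 30 33 31 35]
 [77 77 79 77 77 78 71 50 30 31 35 30 35 32]
 [78 78 78 76 77 77 77 67 37 31 34 34 32 31]
 [77 78 77 76 76 79 78 72 50 33 32 29 29 34]
 [80 78 76 79 79 80 79 74 54 30 34 35 32 30]
 [78 78 79 78 79 78 79 74 54 28 33 32 32 31]
 [76 78 78 80 80 81 80 73 48 27 21 28 31 30]
 [80 78 80 82 81 80 78 78 69 34 26 29 31 33]
 [79 79 79 80 79 79 77 79 75 68 60 56 44 29]
 [81 80 80 78 79 79 80 79 79 78 76 70 53 33]
 [80 79 80 78 79 78 77 78 78 80 79 78 70 50]
 [78 77 77 76 76 76 76 75 78 80 80 78 78 72]]
```

View pics/p7.png

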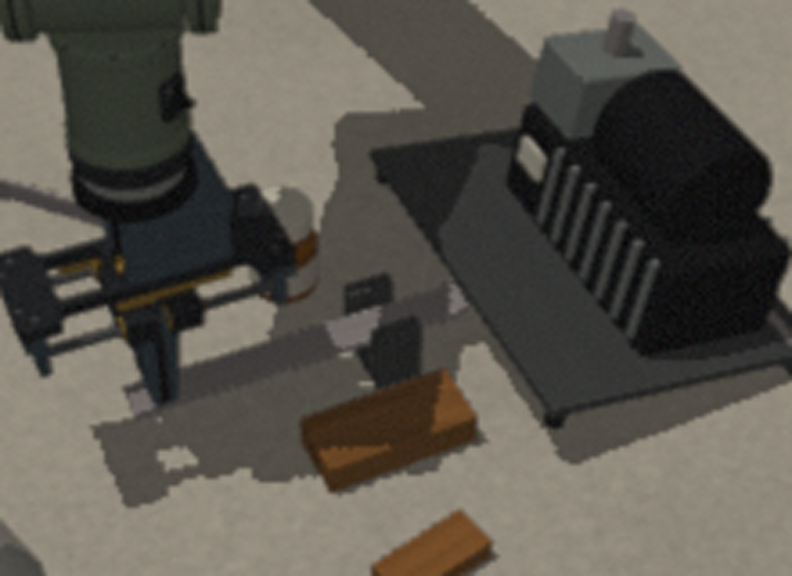

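Scene crop shows the bar end nearly down, at px (265–271, 248–255), and the plate at about 0.15 rad. Next is a bit more pressing, then release, then a move with the tool leaned back to a spot behind the block.

Emit:
apply_moves(
  increments=[
    [-1,0,0,-0.001,0,0,0],
    [-1,0,0,-0.001,0,0,0],
    [-1,0,0,-0.001,0,0,0],
    [-1,0,0,-0.001,0,0,0],
    [-1,0,0,-0.001,0,0,0],
  ],
)

```text
time_s: 13.25
ee_pos: [589.2, -154.8, 11.4]
ee_rot: [179.6, -0.5, 3.9]
force: [-2.0, -5.3, 18.3]
gripper_width: 0.3
gripper_force: 9.2
```

Emit:
apply_moves(
  increments=[
    [-1,0,0,-0.001,0,0,0],
    [-1,0,0,-0.001,0,0,0],
    [-1,0,0,-0.001,0,0,0],
    [-1,0,0,-0.001,0,0,0],
    [-1,0,0,-0.001,0,0,0],
  ],
)

```text
time_s: 13.67
ee_pos: [589.4, -154.9, 6.5]
ee_rot: [179.6, -0.5, 3.9]
force: [-1.7, -4.9, 18.9]
gripper_width: 0.5
gripper_force: 9.4
```

Emit:
apply_moves(
  increments=[
    [-1,0,0,0.04,0,0,0],
    [-1,0,0,0.04,0,0,0],
    [-1,0.023,0.018,0,5,0,0],
    [-1,0.023,0.018,0,5,0,0],
    [-1,0.025,0.018,0,5,0,0],
  ],
)

```text
time_s: 14.08
ee_pos: [657.9, -97.1, 84.5]
ee_rot: [-164.9, -1.2, 3.7]
force: [-0.1, 0.0, -0.9]
gripper_width: 0.4
gripper_force: 0.0
```

```bash
python3 - <<'E'
from h import *
np.set_printoptions(precision=1,suppress=True)
f=cams.grab_frame("scene"); S=status.state(); print(S["time_s"],S["ee_pos"],S["ee_rot"])
g=cv2.cvtColor(f["color"],cv2.COLOR_RGB2GRAY)
print(g[172:190:1,334]); print(g[246:264,384])
for d in finder.trace("block_center","scene"): print(d["score"],ray(f,rect(d["pixels"])[0],13)[0],d["rect"])
# finger tip: bluish
a=f["color"].astype(int); b=((a[:,:,2]-a[:,:,0])>3)&(a.sum(2)<240); v,u=np.nonzero(b[100:330,230:420]); 
for k in range(v.max()-6,v.max()+1): print(k+100, (u[v==k]+230).min() if (v==k).any() else None,(u[v==k]+230).max() if (v==k).any() else None)
x=S["ee_pos"]
from scipy.spatial.transform import Rotation as R
z=R.from_euler("xyz",S["ee_rot"],degrees=True).as_matrix()[:,2]
for k in(-14,0,14): print(k,pr(f,x+k*z))
E
```

```text
14.1333 [662.4 -97.3  81.8] [-164.7   -1.4    3.6]
[143 144 145 141  99  75  80  79  49  36  34  36  52  69  69  57  49  68]
[ 58  56  55  57  57  56  48  40  26  19  11  31  75  80  80  83  89 121]
0.65 [763.3 -27.2  13. ] [331.0, 281.3, 35.7, 30.6]
0.63 [656.2 -15.5  13. ] [313.4, 241.9, 49.1, 37.8]
242 254 305
243 254 306
244 259 306
245 259 306
246 260 305
247 260 302
248 261 301
-14 [303.5 246.9]
0 [305.3 250.5]
14 [307.1 254. ]
```

Emit:
apply_moves(
  increments=[
    [-1,-0.002,0,-0.03,0,0,0],
    [-1,0,0,-0.03,0,0,0],
    [-1,0,0,-0.015,0,0,0],
    [-1,0,0,-0.006,0,0,0],
    [-1,0,0,-0.003,0,0,0],
  ],
)

```text
time_s: 14.6
ee_pos: [653.2, -97.6, -3.2]
ee_rot: [-165.0, -0.8, 3.7]
force: [0.6, -0.4, 0.4]
gripper_width: 0.3
gripper_force: 0.0
```

```bash
python3 - <<'E'
from h import *
np.set_printoptions(precision=1,suppress=True)
f=cams.grab_frame("scene"); S=status.state(); print(S["time_s"],S["ee_pos"],S["ee_rot"],S["force"])
g=cv2.cvtColor(f["color"],cv2.COLOR_RGB2GRAY)
print(g[172:190:1,334]); print(g[246:264,384])
cv2.imwrite("pics/p8.png",cv2.resize(f["color"][150:310,260:450,::-1],None,fx=4,fy=3.75,interpolation=2))
E
```

```text
14.65 [653.9 -97.8  -2.6] [-165.    -0.9    3.7] [ 1.  -0.6 -0.2]
[143 145 148 143 140 141 142 142  87  41  31  36  47  67  70  60  49  67]
[ 56  57  56  57  55  57  56  43  33  26  14  24  62  79  78  84  90 123]
```

View pics/p8.png

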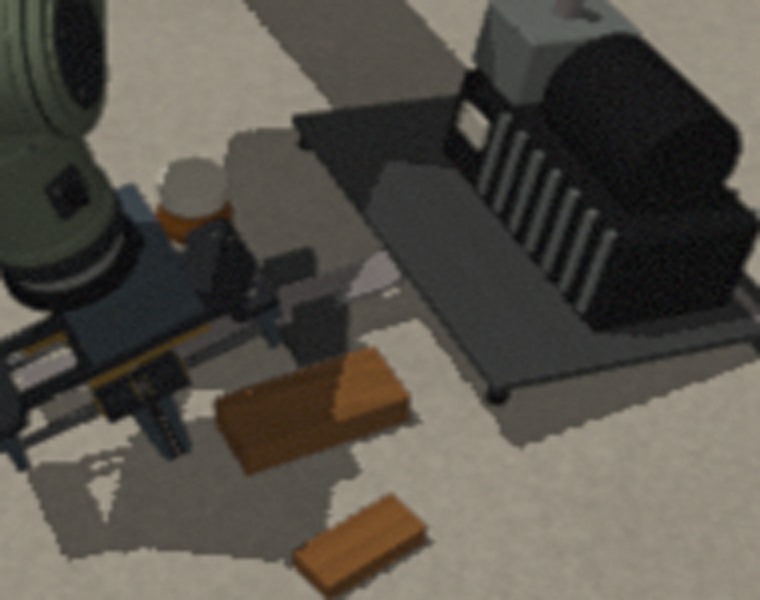

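The tip is at px (304,271), left of the block's rear face, and the plate is still well raised. I'll check the tip height and lateral alignment before pushing.

```bash
python3 - <<'E'
from h import *
np.set_printoptions(precision=1,suppress=True)
f=cams.grab_frame("scene")
for X in([654,-101,10],[654,-101,0],[654,-101,20],[664,-101,10],[670,-101,0]): print(X,pr(f,X))
print("block rear corners px", [pr(f,p) for p in([685,-68,26],[631,-72,26],[685,-68,0],[631,-72,0])],"seen top-left (314.5,258) top-near ~(?), bottom near (322.5,276)")
for th in(.1,.12,.14,.16,.18): print(th,pr(f,corner(1,th)),pr(f,corner(-1,th)))
E
```

```text
[654, -101, 10] [303.9 268.5]
[654, -101, 0] [304.1 271.2]
[654, -101, 20] [303.8 265.8]
[664, -101, 10] [305.2 271.6]
[670, -101, 0] [306.1 276.2]
block rear corners px [array([321.2, 270.1]), array([312.3, 254.1]), array([321.3, 277.1]), array([312.6, 261.1])] seen top-left (314.5,258) top-near ~(?), bottom near (322.5,276)
0.1 [382.2 257.1] [331.8 184.3]
0.12 [382.4 255.9] [331.8 183.1]
0.14 [382.7 254.8] [332. 182.]
0.16 [383.  253.6] [332.1 180.9]
0.18 [383.3 252.4] [332.3 179.7]
```

Emit:
apply_moves(
  increments=[
    [-1,0.005,0.004,-0.001,0,0,0],
    [-1,-0.0005,0.007,0,0,0,0],
    [-1,-0.0005,0.007,0,0,0,0],
    [-1,-0.0005,0.007,0,0,0,0],
    [-1,-0.0005,0.007,0,0,0,0],
  ],
)

```text
time_s: 15.12
ee_pos: [657.5, -65.0, -2.4]
ee_rot: [-165.1, -1.0, 3.7]
force: [-0.4, -1.7, 1.5]
gripper_width: 0.5
gripper_force: 1.0
```

Emit:
apply_moves(
  increments=[
    [-1,-0.0005,0.007,0,0,0,0],
    [-1,-0.0005,0.007,0,0,0,0],
    [-1,-0.0005,0.007,0,0,0,0],
    [-1,-0.0005,0.007,0,0,0,0],
    [-1,-0.0005,0.007,0,0,0,0],
  ],
)

```text
time_s: 15.53
ee_pos: [655.3, -30.4, -2.5]
ee_rot: [-165.1, -1.1, 3.7]
force: [0.1, -3.3, 3.4]
gripper_width: 0.3
gripper_force: 1.9
```

```bash
cat > blk.py <<'E'
from h import *
np.set_printoptions(precision=1,suppress=True)
S=status.state(); print(S["time_s"],S["ee_pos"],S["ee_rot"])
for c,z in(("top",26),("scene",13)):
    f=cams.grab_frame(c)
    for d in finder.trace("block_center",c):
        r=rect(d["pixels"]); print(c,round(d["score"],2),ray(f,np.vstack([r[0],cv2.boxPoints(r)]),z)[:,:2].ravel())
g=cv2.cvtColor(f["color"],cv2.COLOR_RGB2GRAY); print(g[172:190:1,334],g[246:264,384])
E
python3 blk.py
```

```text
15.5333 [655.3 -30.4  -2.5] [-165.1   -1.1    3.7]
top 0.87 [652.3  46.1 676.2  72.6 676.6  20.  628.3  19.7 627.9  72.2]
top 0.63 [757.9 -25.6 763.8  14.7 786.  -55.6 752.1 -65.9 729.9   4.2]
scene 0.87 [653.7  29.1 622.7 -25.8 614.2  95.9 684.2  83.3 690.2 -32.7]
scene 0.64 [764.1 -26.7 755.6 -69.  728.2  11.3 772.8  15.9 797.8 -62.3]
[140 140 141 138 136 135 140 137 100  51  28  30  34  50  64  59  56  55] [ 54  56  53  54  54  55  54  39  33  23  21  16  48  75  80  76  83 116]
```

Emit:
apply_moves(
  increments=[
    [-1,-0.0005,0.007,0,0,0,0],
    [-1,-0.0005,0.007,0,0,0,0],
    [-1,-0.0005,0.007,0,0,0,0],
    [-1,-0.0005,0.007,0,0,0,0],
    [-1,-0.0005,0.006,0,0,0,0],
  ],
)

```text
time_s: 16.15
ee_pos: [652.2, 4.2, -3.1]
ee_rot: [-165.0, -1.0, 3.7]
force: [0.2, -0.6, -1.1]
gripper_width: 0.4
gripper_force: 0.3
```

Emit:
apply_moves(
  increments=[
    [-1,0,0.005,0,0,0,0],
    [-1,0,0.004,0,0,0,0],
    [-1,0,0.002,0,0,0,0],
  ],
)

```text
time_s: 16.4
ee_pos: [652.4, 15.0, -2.9]
ee_rot: [-165.0, -1.0, 3.7]
force: [-0.1, -0.8, -0.3]
gripper_width: 0.4
gripper_force: 0.3
```

```bash
python3 blk.py
```

```text
16.4 [652.4  15.   -2.9] [-165.    -1.     3.7]
top 0.71 [756.9 -21.1 763.   13.9 783.4 -45.3 750.8 -56.2 730.4   2.9]
scene 0.85 [764.  -26.4 755.6 -67.  729.4  10.  772.5  14.5 796.6 -60.6]
scene 0.72 [654.1  55.3 620.   23.5 618.7 101.2 687.2  86.2 687.3  12.1]
[114 107  91  66  60  47  38  28  20  15  20  16  15   9  12  14  15  20] [34 34 33 49 57 56 52 46 34 26 19 18 37 69 77 77 77 75]
```

Emit:
apply_moves(
  increments=[
    [-1,0.001,-0.012,0,0,0,0],
    [-1,0.001,-0.02,0,0,0,0],
    [-1,0.001,-0.025,0,0,0,0],
    [-1,0.001,-0.025,0.01,0,0,0],
    [-1,0,-0.01,0.035,0,0,0],
  ],
)

```text
time_s: 17.02
ee_pos: [652.9, -81.3, 37.1]
ee_rot: [-165.0, -0.4, 3.6]
force: [0.6, -0.1, -1.0]
gripper_width: 0.4
gripper_force: 0.0
```

Emit:
apply_moves(
  increments=[
    [-1,0,0,0.04,0,0,0],
    [-1,0,0,0.04,0,0,0],
    [-1,0,0,0.04,0,0,0],
    [-1,0,-0.03,0.02,0,0,0],
    [-1,0,-0.03,0,0,0,0],
  ],
)

```text
time_s: 17.43
ee_pos: [659.2, -139.3, 189.5]
ee_rot: [-165.3, -1.7, 3.8]
force: [0.4, 0.4, 0.2]
gripper_width: 0.2
gripper_force: 0.0
```

```bash
cat > tilt.py <<'E'
from h import *
np.set_printoptions(precision=3,suppress=True)
S=status.state(); f=cams.grab_frame("scene"); print(S["time_s"],S["ee_pos"])
g=cv2.cvtColor(f["color"],cv2.COLOR_RGB2GRAY).astype(np.float32)
# tilt from the nearest plate corner foot (dark blob) near (383,255)
def blob(u0,u1,v0,v1,th):
    p=g[v0:v1,u0:u1]; w=np.clip(th-p,0,None); v,u=np.mgrid[v0:v1,u0:u1]; return (u*w).sum()/w.sum(),(v*w).sum()/w.sum()
print("corner blob",blob(378,390,245,272,35))
ref=cv2.cvtColor(cv2.imread("pics/scene0.png"),cv2.COLOR_BGR2GRAY).astype(np.float32);g0=g;g=ref;print("down ref",blob(378,390,245,272,35));g=g0
# pump gauge patch by template match for vertical shift against the down picture
t=ref[148:200,395:448]; 
m=cv2.matchTemplate(g[115:215,375:470],t,cv2.TM_CCOEFF_NORMED);print("pump shift",np.array(cv2.minMaxLoc(m)[3])+[375-395,115-148],m.max())
for d in finder.trace("block_center","scene")[:2]:
    r=rect(d["pixels"]); print(d["score"],d["rect"],ray(f,r[0],13)[0])
E
python3 tilt.py
```

```text
17.4333 [ 659.233 -139.3    189.451]
corner blob (np.float64(383.5030303030303), np.float64(256.4787878787879))
down ref (np.float64(382.6530612244898), np.float64(264.9251700680272))
pump shift [ 7 -5] 0.9942155
0.92 [331.3, 280.6, 37.4, 32.2] [764.008 -27.433  13.   ]
0.55 [346.0, 237.5, 32.5, 28.1] [652.297  51.654  13.   ]
```

Emit:
apply_moves(
  increments=[
    [-1,0,0,0,0,0,0],
    [-1,0,0,0,0,0,0],
    [-1,0,0,0,0,0,0],
    [-1,0,0,0,0,0,0],
    [-1,0,0,0,0,0,0],
  ],
)

```text
time_s: 17.95
ee_pos: [656.3, -136.9, 181.7]
ee_rot: [-165.0, -0.9, 3.8]
force: [0.5, -0.5, 0.3]
gripper_width: 0.6
gripper_force: 0.0
```

Emit:
apply_moves(
  increments=[
    [-1,0,0,0,0,0,0],
    [-1,0,0,0,0,0,0],
    [-1,0,0,0,0,0,0],
    [-1,0,0,0,0,0,0],
    [-1,0,0,0,0,0,0],
  ],
)

```text
time_s: 18.37
ee_pos: [656.4, -137.7, 182.1]
ee_rot: [-165.0, -1.0, 3.7]
force: [0.2, -0.6, -0.4]
gripper_width: 0.5
gripper_force: 0.0
```

Emit:
apply_moves(
  increments=[
    [-1,0,0,0,0,0,0],
    [-1,0,0,0,0,0,0],
    [-1,0,0,0,0,0,0],
    [-1,0,0,0,0,0,0],
    [-1,0,0,0,0,0,0],
  ],
)

```text
time_s: 18.78
ee_pos: [656.4, -137.8, 182.1]
ee_rot: [-165.0, -1.0, 3.7]
force: [0.1, -0.8, 0.2]
gripper_width: 0.4
gripper_force: 0.0
```

Emit:
apply_moves(
  increments=[
    [-1,0,0,0,0,0,0],
    [-1,0,0,0,0,0,0],
    [-1,0,0,0,0,0,0],
    [-1,0,0,0,0,0,0],
    [-1,0,0,0,0,0,0],
  ],
)

```text
time_s: 19.2
ee_pos: [656.4, -137.8, 182.1]
ee_rot: [-165.0, -1.0, 3.7]
force: [-0.3, -0.0, -0.9]
gripper_width: 0.7
gripper_force: 0.0
```

Emit:
apply_moves(
  increments=[
    [-1,0,0,0,0,0,0],
    [-1,0,0,0,0,0,0],
    [-1,0,0,0,0,0,0],
    [-1,0,0,0,0,0,0],
    [-1,0,0,0,0,0,0],
  ],
)

```text
time_s: 19.62
ee_pos: [656.4, -137.8, 182.1]
ee_rot: [-165.0, -1.0, 3.7]
force: [-0.1, -0.9, 1.2]
gripper_width: 0.8
gripper_force: 0.0
```

Emit:
apply_moves(
  increments=[
    [-1,0,0,0,0,0,0],
    [-1,0,0,0,0,0,0],
    [-1,0,0,0,0,0,0],
    [-1,0,0,0,0,0,0],
    [-1,0,0,0,0,0,0],
  ],
)

```text
time_s: 20.03
ee_pos: [656.4, -137.8, 182.1]
ee_rot: [-165.0, -1.0, 3.7]
force: [0.6, -0.1, 0.4]
gripper_width: 0.4
gripper_force: 0.0
```

Emit:
apply_moves(
  increments=[
    [-1,0,0,0,0,0,0],
    [-1,0,0,0,0,0,0],
    [-1,0,0,0,0,0,0],
    [-1,0,0,0,0,0,0],
    [-1,0,0,0,0,0,0],
  ],
)

```text
time_s: 20.45
ee_pos: [656.4, -137.8, 182.1]
ee_rot: [-165.0, -1.0, 3.7]
force: [-0.0, -0.3, -1.1]
gripper_width: 0.4
gripper_force: 0.0
```

Emit:
apply_moves(
  increments=[
    [-1,0,0,0,0,0,0],
    [-1,0,0,0,0,0,0],
    [-1,0,0,0,0,0,0],
    [-1,0,0,0,0,0,0],
    [-1,0,0,0,0,0,0],
  ],
)

```text
time_s: 20.87
ee_pos: [656.4, -137.8, 182.1]
ee_rot: [-165.0, -1.0, 3.7]
force: [-0.1, -0.9, -0.3]
gripper_width: 0.3
gripper_force: 0.0
```

Emit:
apply_moves(
  increments=[
    [-1,0,0,0,0,0,0],
    [-1,0,0,0,0,0,0],
    [-1,0,0,0,0,0,0],
    [-1,0,0,0,0,0,0],
    [-1,0,0,0,0,0,0],
  ],
)

```text
time_s: 21.28
ee_pos: [656.4, -137.8, 182.1]
ee_rot: [-165.0, -1.0, 3.7]
force: [-0.3, -0.5, -0.3]
gripper_width: 0.5
gripper_force: 0.0
```

Emit:
apply_moves(
  increments=[
    [-1,0,0,0,0,0,0],
    [-1,0,0,0,0,0,0],
    [-1,0,0,0,0,0,0],
    [-1,0,0,0,0,0,0],
    [-1,0,0,0,0,0,0],
  ],
)

```text
time_s: 21.7
ee_pos: [656.4, -137.8, 182.1]
ee_rot: [-165.0, -1.0, 3.7]
force: [-0.2, 0.8, -0.2]
gripper_width: 0.5
gripper_force: 0.0
```

```bash
python3 tilt.py
```

```text
21.7 [ 656.441 -137.801  182.07 ]
corner blob (np.float64(383.2344827586207), np.float64(258.5310344827586))
down ref (np.float64(382.6530612244898), np.float64(264.9251700680272))
pump shift [ 5 -4] 0.99407494
0.73 [346.7, 239.0, 32.7, 29.6] [651.552  48.847  13.   ]
0.56 [335.6, 282.5, 31.0, 26.3] [764.739 -26.331  13.   ]
```

Emit:
apply_moves(
  increments=[
    [-1,0,0,0,0,0,0],
    [-1,0,0,0,0,0,0],
    [-1,0,0,0,0,0,0],
    [-1,0,0,0,0,0,0],
    [-1,0,0,0,0,0,0],
  ],
)

```text
time_s: 22.22
ee_pos: [656.4, -137.8, 182.1]
ee_rot: [-165.0, -1.0, 3.7]
force: [0.2, 0.2, -1.2]
gripper_width: 0.5
gripper_force: 0.0
```

Emit:
apply_moves(
  increments=[
    [-1,0,0,0,0,0,0],
    [-1,0,0,0,0,0,0],
    [-1,0,0,0,0,0,0],
    [-1,0,0,0,0,0,0],
    [-1,0,0,0,0,0,0],
  ],
)

```text
time_s: 22.63
ee_pos: [656.4, -137.8, 182.1]
ee_rot: [-165.0, -1.0, 3.7]
force: [0.2, 0.9, -1.1]
gripper_width: -0.0
gripper_force: 0.0
```

Emit:
apply_moves(
  increments=[
    [-1,0,0,0,0,0,0],
    [-1,0,0,0,0,0,0],
    [-1,0,0,0,0,0,0],
    [-1,0,0,0,0,0,0],
    [-1,0,0,0,0,0,0],
  ],
)

```text
time_s: 23.05
ee_pos: [656.5, -137.8, 182.1]
ee_rot: [-165.0, -1.0, 3.7]
force: [-0.0, 1.1, 0.7]
gripper_width: 0.5
gripper_force: 0.0
```

Emit:
apply_moves(
  increments=[
    [-1,0,0,0,0,0,0],
    [-1,0,0,0,0,0,0],
    [-1,0,0,0,0,0,0],
    [-1,0,0,0,0,0,0],
    [-1,0,0,0,0,0,0],
  ],
)

```text
time_s: 23.47
ee_pos: [656.4, -137.8, 182.1]
ee_rot: [-165.0, -1.0, 3.7]
force: [-0.8, 0.6, -0.2]
gripper_width: 0.2
gripper_force: 0.0
```

Emit:
apply_moves(
  increments=[
    [-1,0,0,0,0,0,0],
    [-1,0,0,0,0,0,0],
    [-1,0,0,0,0,0,0],
    [-1,0,0,0,0,0,0],
    [-1,0,0,0,0,0,0],
  ],
)

```text
time_s: 23.88
ee_pos: [656.4, -137.8, 182.1]
ee_rot: [-165.0, -1.0, 3.7]
force: [1.0, 0.5, -1.1]
gripper_width: 0.2
gripper_force: 0.0
```

Emit:
apply_moves(
  increments=[
    [-1,0,0,0,0,0,0],
    [-1,0,0,0,0,0,0],
    [-1,0,0,0,0,0,0],
    [-1,0,0,0,0,0,0],
    [-1,0,0,0,0,0,0],
  ],
)

```text
time_s: 24.3
ee_pos: [656.4, -137.8, 182.1]
ee_rot: [-165.0, -1.0, 3.7]
force: [0.0, 0.3, 0.2]
gripper_width: 0.3
gripper_force: 0.0
```

Emit:
apply_moves(
  increments=[
    [-1,0,0,0,0,0,0],
    [-1,0,0,0,0,0,0],
    [-1,0,0,0,0,0,0],
    [-1,0,0,0,0,0,0],
    [-1,0,0,0,0,0,0],
  ],
)

```text
time_s: 24.72
ee_pos: [656.4, -137.8, 182.1]
ee_rot: [-165.0, -1.0, 3.7]
force: [-1.1, -0.3, -0.1]
gripper_width: 0.6
gripper_force: 0.0
```

Emit:
apply_moves(
  increments=[
    [-1,0,0,0,0,0,0],
    [-1,0,0,0,0,0,0],
    [-1,0,0,0,0,0,0],
    [-1,0,0,0,0,0,0],
    [-1,0,0,0,0,0,0],
  ],
)

```text
time_s: 25.13
ee_pos: [656.4, -137.8, 182.1]
ee_rot: [-165.0, -1.0, 3.7]
force: [0.3, 0.5, -0.3]
gripper_width: 0.1
gripper_force: 0.0
```

Emit:
apply_moves(
  increments=[
    [-1,0,0,0,0,0,0],
    [-1,0,0,0,0,0,0],
    [-1,0,0,0,0,0,0],
    [-1,0,0,0,0,0,0],
    [-1,0,0,0,0,0,0],
  ],
)

```text
time_s: 25.55
ee_pos: [656.4, -137.8, 182.1]
ee_rot: [-165.0, -1.0, 3.7]
force: [-0.1, 0.9, -0.3]
gripper_width: 0.2
gripper_force: 0.0
```

Emit:
apply_moves(
  increments=[
    [-1,0,0,0,0,0,0],
    [-1,0,0,0,0,0,0],
    [-1,0,0,0,0,0,0],
    [-1,0,0,0,0,0,0],
    [-1,0,0,0,0,0,0],
  ],
)

```text
time_s: 25.97
ee_pos: [656.4, -137.8, 182.1]
ee_rot: [-165.0, -1.0, 3.7]
force: [0.5, 0.1, 0.5]
gripper_width: 0.4
gripper_force: 0.0
```

Emit:
apply_moves(
  increments=[
    [-1,0,0,0,0,0,0],
    [-1,0,0,0,0,0,0],
    [-1,0,0,0,0,0,0],
    [-1,0,0,0,0,0,0],
    [-1,0,0,0,0,0,0],
  ],
)

```text
time_s: 26.38
ee_pos: [656.4, -137.8, 182.0]
ee_rot: [-165.0, -1.0, 3.7]
force: [-0.2, 0.3, -0.4]
gripper_width: 0.5
gripper_force: 0.0
```

Emit:
apply_moves(
  increments=[
    [-1,0,0,0,0,0,0],
    [-1,0,0,0,0,0,0],
    [-1,0,0,0,0,0,0],
    [-1,0,0,0,0,0,0],
    [-1,0,0,0,0,0,0],
  ],
)

```text
time_s: 26.8
ee_pos: [656.4, -137.8, 182.1]
ee_rot: [-165.0, -1.0, 3.7]
force: [0.0, -0.2, 0.7]
gripper_width: 0.8
gripper_force: 0.0
```

Emit:
apply_moves(
  increments=[
    [-1,0,0,0,0,0,0],
    [-1,0,0,0,0,0,0],
    [-1,0,0,0,0,0,0],
    [-1,0,0,0,0,0,0],
    [-1,0,0,0,0,0,0],
  ],
)

```text
time_s: 27.22
ee_pos: [656.4, -137.8, 182.1]
ee_rot: [-165.0, -1.0, 3.7]
force: [-0.1, -0.1, 0.0]
gripper_width: 0.5
gripper_force: 0.0
```

Emit:
apply_moves(
  increments=[
    [-1,0,0,0,0,0,0],
    [-1,0,0,0,0,0,0],
    [-1,0,0,0,0,0,0],
    [-1,0,0,0,0,0,0],
    [-1,0,0,0,0,0,0],
  ],
)

```text
time_s: 27.63
ee_pos: [656.4, -137.8, 182.1]
ee_rot: [-165.0, -1.0, 3.7]
force: [-0.1, -1.1, -0.5]
gripper_width: 0.4
gripper_force: 0.0
```

Emit:
apply_moves(
  increments=[
    [-1,0,0,0,0,0,0],
    [-1,0,0,0,0,0,0],
    [-1,0,0,0,0,0,0],
    [-1,0,0,0,0,0,0],
    [-1,0,0,0,0,0,0],
  ],
)

```text
time_s: 28.05
ee_pos: [656.4, -137.8, 182.1]
ee_rot: [-165.0, -1.0, 3.7]
force: [-1.0, -0.3, 0.3]
gripper_width: 0.2
gripper_force: 0.0
```

```bash
python3 tilt.py
```

```text
28.05 [ 656.438 -137.769  182.09 ]
corner blob (np.float64(382.7163120567376), np.float64(261.4822695035461))
down ref (np.float64(382.6530612244898), np.float64(264.9251700680272))
pump shift [ 3 -2] 0.9973052
0.86 [332.0, 282.0, 36.0, 28.1] [766.388 -26.679  13.   ]
0.79 [348.7, 237.9, 29.5, 26.5] [652.404  46.668  13.   ]
```

Emit:
apply_moves(
  increments=[
    [-1,0,0,0,0,0,0],
    [-1,0,0,0,0,0,0],
    [-1,0,0,0,0,0,0],
    [-1,0,0,0,0,0,0],
    [-1,0,0,0,0,0,0],
  ],
)

```text
time_s: 28.57
ee_pos: [656.4, -137.8, 182.1]
ee_rot: [-165.0, -1.0, 3.7]
force: [0.1, -1.1, 0.3]
gripper_width: 0.3
gripper_force: 0.0
```

Emit:
apply_moves(
  increments=[
    [-1,0,0,0,0,0,0],
    [-1,0,0,0,0,0,0],
    [-1,0,0,0,0,0,0],
    [-1,0,0,0,0,0,0],
    [-1,0,0,0,0,0,0],
  ],
)

```text
time_s: 28.98
ee_pos: [656.4, -137.8, 182.1]
ee_rot: [-165.0, -1.0, 3.7]
force: [0.4, -0.6, -0.2]
gripper_width: 0.4
gripper_force: 0.0
```

Emit:
apply_moves(
  increments=[
    [-1,0,0,0,0,0,0],
    [-1,0,0,0,0,0,0],
    [-1,0,0,0,0,0,0],
    [-1,0,0,0,0,0,0],
    [-1,0,0,0,0,0,0],
  ],
)

```text
time_s: 29.4
ee_pos: [656.4, -137.8, 182.1]
ee_rot: [-165.0, -1.0, 3.7]
force: [0.4, -0.6, 0.2]
gripper_width: 0.5
gripper_force: 0.0
```

Emit:
apply_moves(
  increments=[
    [-1,0,0,0,0,0,0],
    [-1,0,0,0,0,0,0],
    [-1,0,0,0,0,0,0],
    [-1,0,0,0,0,0,0],
    [-1,0,0,0,0,0,0],
  ],
)

```text
time_s: 29.82
ee_pos: [656.4, -137.8, 182.1]
ee_rot: [-165.0, -1.0, 3.7]
force: [0.1, 0.5, 0.3]
gripper_width: 0.2
gripper_force: 0.0
```

Emit:
apply_moves(
  increments=[
    [-1,0,0,0,0,0,0],
    [-1,0,0,0,0,0,0],
    [-1,0,0,0,0,0,0],
    [-1,0,0,0,0,0,0],
    [-1,0,0,0,0,0,0],
  ],
)

```text
time_s: 30.23
ee_pos: [656.5, -137.8, 182.1]
ee_rot: [-165.0, -1.0, 3.7]
force: [-0.5, 0.8, -0.6]
gripper_width: 0.5
gripper_force: 0.0
```

```bash
python3 tilt.py; python3 - <<'E'
from h import *
f=cams.grab_frame("top")
for q in("block_center","jar_center","flask_center","beaker_center"): print(q,[(round(d["score"],2),[int(v) for v in d["rect"]]) for d in finder.boxes_of(q,"top")])
for q in("jar_center","flask_center","beaker_center"): print(q,[(round(d["score"],2),[int(v) for v in d["rect"]]) for d in finder.boxes_of(q,"scene")])
E
```

```text
30.2333 [ 656.452 -137.812  182.099]
corner blob (np.float64(382.6861313868613), np.float64(261.44525547445255))
down ref (np.float64(382.6530612244898), np.float64(264.9251700680272))
pump shift [ 3 -2] 0.9972332
0.89 [333.3, 281.7, 33.6, 30.5] [763.764 -27.801  13.   ]
0.63 [344.2, 238.3, 31.6, 29.0] [653.608  46.16   13.   ]
block_center [(0.85, [302, 139, 21, 23]), (0.65, [331, 94, 29, 21]), (0.61, [211, 124, 99, 134])]
jar_center [(0.9, [338, 213, 23, 25])]
flask_center [(0.63, [447, 146, 7, 7])]
beaker_center []
jar_center [(0.55, [299, 191, 25, 34]), (0.21, [265, 225, 92, 18])]
flask_center [(0.57, [205, 268, 37, 55])]
beaker_center []
```

```bash
python3 -c "
from workcell import env
print(env.job_done())"
```

```text
the job is handed in; nothing more can be done
None
```

The job is handed in at about 30 s: the pump has settled on the large wooden block, which sits about 60 mm under its front edge, at a tilt of about 0.065 rad that held steady for the last 2 s; the jar and flask still show where they were, and the beaker, hidden by the arm in the last check, was never approached.

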